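Move the stain-care row to the new rack in reverse order

TASK

Move the four laundry things (dropper bottle, round tin, dial timer, amber jar) from the coloured mats on the wooden board to the grey tray with white ridges, in reverse order: the one nearest the robot on the board goes into the tray's farthest bay, the second into the third, the third into the second, and the farthest into the nearest. Keep them upright on the way, and leave each one standing upright on the tray floor in the middle of its own bay.

Things in the scene. Friction and masses are not known exactly. Their poses are not given: they have to be found in the camera images.
- board: wooden board, 350 x 96 x 10 mm, long side along its x axis, which points away from the robot (turned at most 0.15 rad); fixed; it stands left or right of the middle of the worktop and the grey tray on the other side. Origin: centre of its underside, on the worktop. Four coloured mats lie on its top, their centres at x = -126, -42, +42 and +126 mm, y = 0; which colour lies where changes
- tray: grey tray, 350 x 96 mm, fixed, empty; x along its row of four bays, away from the robot (turned at most 0.15 rad). Origin: centre of its underside, on the worktop. Floor at z = 8 mm; bay centres (white dots) at x = -126, -42, 42, 126 mm, y = 0; bays 80 mm clear along x between white ridges, tops at z = 16 mm (end plates 20 mm), open at the +y and -y sides
- dropper: small brown glass dropper bottle with a black rubber top, standing, 102 mm high; round body 33 mm in diameter up to about 65 mm, neck 24 mm, rubber tip 13 mm wide above 76 mm (keep the hand above the tip: grip 50 to 60 mm up). Origin: centre of its underside, z up
- tin: round flat tin, white with a tan lid, 65 mm in diameter, 29 mm high. Origin: centre of its underside, z up
- timer: round kitchen timer, cream base and taupe dial (the dial does not turn), 65 mm in diameter, 49 mm high; near-vertical sides for the lower 22 mm, fingers can grip there or a little higher. Origin: centre of its underside, z up
- jar: amber glass jar with a black lid and a paper label, 48 mm in diameter, 62 mm high. Origin: centre of its underside, z up
- blue_mat: blue square mat, 76 x 76 x 4 mm, fixed on the wooden board; the dropper bottle always starts on it, within 6 mm of its middle. Origin: centre of its underside, 10 mm above the worktop; x and y parallel to the board's. It stays there, so it shows where that thing came from.
- yellow_mat: yellow square mat, 76 x 76 x 4 mm, fixed on the wooden board; the round tin always starts on it, within 6 mm of its middle. Origin: centre of its underside, 10 mm above the worktop; x and y parallel to the board's. It stays there, so it shows where that thing came from.
- red_mat: red square mat, 76 x 76 x 4 mm, fixed on the wooden board; the dial timer always starts on it, within 6 mm of its middle. Origin: centre of its underside, 10 mm above the worktop; x and y parallel to the board's. It stays there, so it shows where that thing came from.
- green_mat: green square mat, 76 x 76 x 4 mm, fixed on the wooden board; the amber jar always starts on it, within 6 mm of its middle. Origin: centre of its underside, 10 mm above the worktop; x and y parallel to the board's. It stays there, so it shows where that thing came from.
There are look-alikes about, which are no part of the job. What is shaped like the jar but purple, red or turquoise is not meant.

How it is judged:
At the end, for the whole second after the job is handed in: All four things stand upright (0.1 rad) on the tray floor (4 mm), at rest and released, within 15 mm along each tray axis of a bay centre, in the reverse of the row on the board: a thing whose mat lies at x on the board stands at -x in the tray (y of dropper in the frame of tray between -0.015 and 0.015 m and z of dropper in the frame of tray between 0.004 and 0.012 m and angle between each of dropper, tin, timer, jar's own z axis and vertical below 0.1 rad and linear speed of each of dropper, tin, timer, jar below 0.02 m/s and angular speed of each of dropper, tin, timer, jar below 0.2 rad/s and ((x of blue_mat in the frame of board between -0.156 and -0.096 m and x of dropper in the frame of tray between 0.111 and 0.141 m) or (x of blue_mat in the frame of board between -0.072 and -0.012 m and x of dropper in the frame of tray between 0.027 and 0.057 m) or (x of blue_mat in the frame of board between 0.012 and 0.072 m and x of dropper in the frame of tray between -0.057 and -0.027 m) or (x of blue_mat in the frame of board between 0.096 and 0.156 m and x of dropper in the frame of tray between -0.141 and -0.111 m)) and y of tin in the frame of tray between -0.015 and 0.015 m and z of tin in the frame of tray between 0.004 and 0.012 m and ((x of yellow_mat in the frame of board between -0.156 and -0.096 m and x of tin in the frame of tray between 0.111 and 0.141 m) or (x of yellow_mat in the frame of board between -0.072 and -0.012 m and x of tin in the frame of tray between 0.027 and 0.057 m) or (x of yellow_mat in the frame of board between 0.012 and 0.072 m and x of tin in the frame of tray between -0.057 and -0.027 m) or (x of yellow_mat in the frame of board between 0.096 and 0.156 m and x of tin in the frame of tray between -0.141 and -0.111 m)) and y of timer in the frame of tray between -0.015 and 0.015 m and z of timer in the frame of tray between 0.004 and 0.012 m and ((x of red_mat in the frame of board between -0.156 and -0.096 m and x of timer in the frame of tray between 0.111 and 0.141 m) or (x of red_mat in the frame of board between -0.072 and -0.012 m and x of timer in the frame of tray between 0.027 and 0.057 m) or (x of red_mat in the frame of board between 0.012 and 0.072 m and x of timer in the frame of tray between -0.057 and -0.027 m) or (x of red_mat in the frame of board between 0.096 and 0.156 m and x of timer in the frame of tray between -0.141 and -0.111 m)) and y of jar in the frame of tray between -0.015 and 0.015 m and z of jar in the frame of tray between 0.004 and 0.012 m and ((x of green_mat in the frame of board between -0.156 and -0.096 m and x of jar in the frame of tray between 0.111 and 0.141 m) or (x of green_mat in the frame of board between -0.072 and -0.012 m and x of jar in the frame of tray between 0.027 and 0.057 m) or (x of green_mat in the frame of board between 0.012 and 0.072 m and x of jar in the frame of tray between -0.057 and -0.027 m) or (x of green_mat in the frame of board between 0.096 and 0.156 m and x of jar in the frame of tray between -0.141 and -0.111 m))); the robot touches nothing.
It fails at once if the dropper is tipped by more than 0.6 rad (angle between dropper's own z axis and vertical above 0.6 rad).
It fails at once if the tin is tipped by more than 0.6 rad (angle between tin's own z axis and vertical above 0.6 rad).
It fails at once if the timer is tipped by more than 0.6 rad (angle between timer's own z axis and vertical above 0.6 rad).
It fails at once if the jar is tipped by more than 0.6 rad (angle between jar's own z axis and vertical above 0.6 rad).
It also fails if it takes over 115 s, if anything falls off the work surface, if the arm or the gripper's body presses on something with over 40 N, if the wrist force passes 120 N, or if a joint passes its speed limit or range.

ROBOT

A 7-joint arm with a two-finger parallel gripper is mounted at the origin on a cart in front of the work surface, level with it; the furniture and walls round the work are solid. World frame = base frame: x ahead of the robot, y to its left, z up, the work surface at z = 0. Lengths are in m, angles in rad, forces in N, time in s.
With the tool pointing down it reaches from about 0.35 to 0.9 m from the base axis. Payload 7.2 kg.
Tool frame: the origin (TCP) lies on the front face of the gripper's body, between the roots of the fingers; the fingertips stand r.tip_extent ahead of it and the grasp point (between the pads) lies 61 mm ahead of it (r.tip_extent is the distance from the TCP to the fingertips, in m); z points along the fingers, y is the line along which they close (so a half turn about z gives the same grasp; the last joint's range is limited). The gripper opens to 88 mm and grips with 3 to 60 N. Pads are 20 mm wide; open, the fingers measure 115 mm over their backs; the gripper's body (75 mm by 178 mm) begins 61 mm behind the grasp point.
Start: joints at [1.054, 0.411, -0.013, 1.596, 0.006, 1.134, -0.082], TCP at [0.271, -0.563, 0.303] pointing down, gripper open.
Joint ranges: [-2.95, 2.95], [-0.29, 1.99], [-1.47, 1.44], [0.14, 2.54], [-1.03, 4.17], [0.13, 1.85], [-2.86, 2.86]. Speed limits (rad/s): [2.39, 2.39, 3.01, 3.01, 3.14, 3.14, 3.14].

INTERFACE

Orientations are given as a unit quaternion [x, y, z, w].
In Python, from station import monitor, vision, job, r gives the robot as it stands.
- The arm moves only by the shell command python3 -m creep 'ROWS' [OPENING] [FORCE]. ROWS is JSON, one flat list of numbers, 4 for each row, row after row: the shift along the tool's x, y, z in cm, then the turn about the tool's z in degrees. A call has 1 to 5 rows; each row shifts and turns the commanded pose from where the row before left it, along the tool's axes as they then stand; what a row does not reach is not made up. A row lasts 1/8 s, in which the tool goes at most 62.5 mm and 10.7 degrees, less where a joint would pass 70% of its speed; a pose out of reach is approached as far as the arm can. A call with a gripper value outside its range is refused whole. OPENING is the finger opening in cm, from 0 to 8.78, set as the call begins (- or left out, the last holds). The fingers move at their own pace and stop on an object; FORCE is the grip in N (left out, the last holds). Time passes only in rows, so rows that do not move let the fingers close. It gives the time, the measured TCP pose, the force, the opening and the grip force at its end, in the units of the state.
- monitor.get_obs(): the state, without advancing time (a new reading comes with each control period).
- vision.snapshot(name): name is "scene" or "top" or "wrist"; returns a dict with "color" (420x560x3 uint8, red, green, blue), "intrinsics" (3x3 intrinsics, pixels), "dist_coeffs" ([k1, k2, p1, p2, k3] as OpenCV has them; the pictures are not rectified), "extrinsics" (4x4, takes a point from camera to world coordinates). Camera axes: x right, y up, looking along -z (the intrinsics and any distortion apply to the point x, -y, -z); pixel columns grow to the right and rows downward; lengths in m; the calibration is good to about 2 mm. A picture is of the moment at which its call begins. There is no depth.
- job.close_job(): hands the job in; it is judged then, once.
The state is a dict: "time": time; "joint_pos": joint angles; "qvel": joint speeds; "effort": joint torques, N m; "tcp_pos": TCP position; "ee_rot": TCP orientation; "ft_force": force on the tool from outside, world axes, zero at the start; "wrist_torque": the same for the moment, N m; "opening": finger opening in m; "grasp_force": force on a finger pad.
Only numpy, scipy, OpenCV 4.12 (cv2) and the standard library are available. Lean on these libraries where they do the work, as an engineer would, in place of code of your own. Each camera call takes 0.05 s, during which the arm holds its last target. There are 200 camera calls.

## Working session

There is one attempt and no reset: what is moved stays moved. The work goes in short steps, Python scripts to look and compute and a shell command to move; the robot and the scene stay as the last step left them, time stands still between calls to the robot, and variables do not carry over. Pictures are saved under pics/ and viewed, at most 14 in all, crops included, and the job is handed in when it is done.

```bash
ls; mkdir -p pics
python3 - <<'E'
from station import monitor, vision, job, r
import cv2
print(r.tip_extent, monitor.get_obs())
for n in("top","scene"):
    s=vision.snapshot(n); cv2.imwrite(f"pics/{n}0.png",s["color"][:,:,::-1]); print(n,s["intrinsics"],s["dist_coeffs"],s["extrinsics"])
E
```

```text
pics
0.08 {'time': 0.0, 'joint_pos': array([ 1.05381339,  0.41189396, -0.01270968,  1.59703724,  0.00561389,
        1.13427355, -0.08220653]), 'qvel': array([ 0.00116789, -0.0007784 ,  0.00014364,  0.00067073, -0.00017223,
       -0.00071927, -0.00044303]), 'effort': array([-6.66137239e-04, -5.87955880e+01,  6.41416479e-01, -2.91083908e+01,
       -5.38174342e-02,  1.83603127e-02,  1.31773654e-04]), 'tcp_pos': array([ 0.27097389, -0.56279259,  0.30181547]), 'ee_rot': array([ 9.74926964e-01,  2.22523692e-01, -2.35782711e-04, -7.52115043e-04]), 'ft_force': array([-0.14382781, -0.19475277, -0.0652358 ]), 'wrist_torque': array([0.01776597, 0.0351132 , 0.01373239]), 'grasp_force': 0.0, 'opening': 0.0876114149288114}
top [[404.08167266   0.         275.75189892]
 [  0.         404.08167266 209.7580969 ]
 [  0.           0.           1.        ]] [-0.11469552  0.          0.          0.          0.        ] [[ 0.02018171  0.98313123 -0.1817847   0.38244353]
 [-0.99964008  0.02305659  0.01371516  0.11128095]
 [ 0.01767514  0.18144248  0.9832427   1.23223728]
 [ 0.          0.          0.          1.        ]]
scene [[387.39197632   0.         281.61164604]
 [  0.         387.39197632 207.76743465]
 [  0.           0.           1.        ]] [-0.07843663  0.          0.          0.          0.        ] [[-0.75969471  0.54631957 -0.35270225  0.20037985]
 [-0.65027823 -0.63700934  0.41395329  0.56654772]
 [ 0.00147616  0.54383272  0.83919235  0.97125322]
 [ 0.          0.          0.          1.        ]]
```

View pics/top0.png

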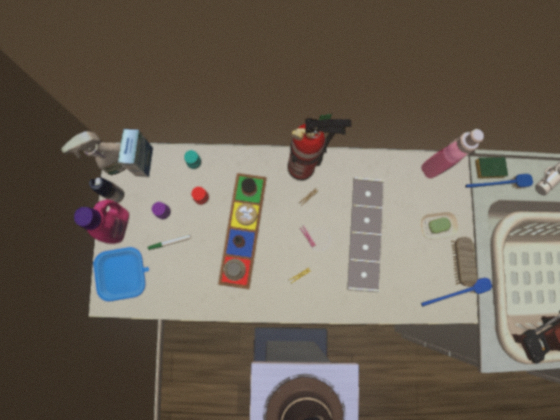

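View pics/scene0.png

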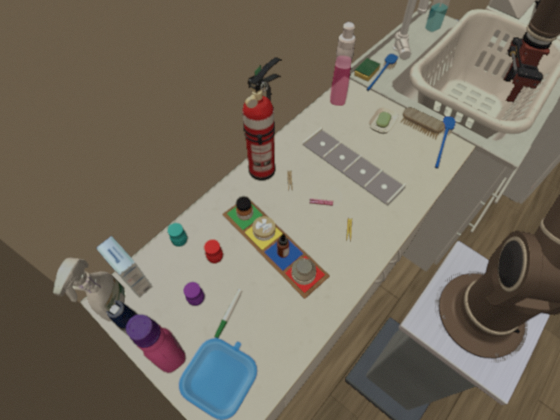

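The top view shows the board at about (243,230), with the mats from near to far red, blue, yellow, green. The tray is at (366,235) and a fire extinguisher stands at (303,155). The jar-shaped things are at (249,187) on the green mat, and purple (160,210), red (200,195) and turquoise (192,158). The one at (249,187) fits, as it is amber with a black lid on green; a crop will confirm it.

```bash
cat > h.py <<'E'
import numpy as np, cv2
from station import monitor, vision, job, r
def ray(s,uv):
    p=cv2.undistortPoints(np.array(uv,float).reshape(-1,1,2),s["intrinsics"],np.array(s["dist_coeffs"])).reshape(-1,2)
    d=np.c_[p[:,0],-p[:,1],-np.ones(len(p))]@s["extrinsics"][:3,:3].T
    return s["extrinsics"][:3,3],d
def plane(s,uv,z):
    o,d=ray(s,uv); return o+d*((z-o[2])/d[:,2])[:,None]
def proj(s,P):
    E=s["extrinsics"]; q=(np.array(P,float).reshape(-1,3)-E[:3,3])@E[:3,:3]
    q=q*[1,-1,-1]
    return cv2.projectPoints(q,np.zeros(3),np.zeros(3),s["intrinsics"],np.array(s["dist_coeffs"]))[0].reshape(-1,2)
def big(m):
    n,l,st,c=cv2.connectedComponentsWithStats(m.astype(np.uint8)); i=1+np.argmax(st[1:,4]); return l==i,st[i,4]
R={"red":((172,8),),"blue":((100,130),),"yellow":((20,34),),"green":((45,80),)}
def mat(s,col,box):
    h=cv2.cvtColor(s["color"],cv2.COLOR_RGB2HSV); lo,hi=R[col][0]
    H=h[:,:,0]; m=((H>=lo)&(H<=hi)) if lo<hi else ((H>=lo)|(H<=hi))
    m&=(h[:,:,1]>150)&(h[:,:,2]>50); k=np.zeros_like(m); x0,y0,x1,y1=box; k[y0:y1,x0:x1]=1
    m,a=big(m&k); pts=np.argwhere(m)[:,::-1].astype(np.float32); return pts,a
E
cat > m1.py <<'E'
from h import *
s=vision.snapshot("top")
C={}
for c in R:
    pts,a=mat(s,c,(210,165,275,295))
    w=plane(s,pts,.014)[:,:2].astype(np.float32)
    b=cv2.minAreaRect(w); C[c]=np.array(b[0]); print(c,a,np.round(b[0],4),np.round(b[1],4),round(b[2],1),np.round(pts.mean(0),1))
print("gaps",np.round(C["green"]-C["red"],4), np.linalg.norm(C["green"]-C["red"]))
g=cv2.cvtColor(s["color"],cv2.COLOR_RGB2GRAY); k=np.zeros_like(g); k[175:295,345:386]=1
n,l,st,c=cv2.connectedComponentsWithStats(((g>170)&(k>0)).astype(np.uint8))
for i in range(1,n):
    if 4<st[i,4]<60: print("dot?",st[i],np.round(c[i],1),np.round(plane(s,c[i],.008)[0],4))
a=cv2.resize(s["color"][165:295,205:285],None,fx=4,fy=4,interpolation=cv2.INTER_CUBIC)
t=cv2.resize(s["color"][170:300,340:395],None,fx=4,fy=4,interpolation=cv2.INTER_CUBIC)
q=vision.snapshot("scene"); u=cv2.resize(q["color"][185:300,215:335],(520,498)[0:2],interpolation=cv2.INTER_CUBIC)[:, :]
u=cv2.resize(q["color"][185:300,215:335],(260,250))
o=np.zeros((520,800,3),np.uint8); o[:520,:320]=a; o[:520,320:540]=t; o[:250,540:]=u
cv2.imwrite("pics/crop1.png",o[:,:,::-1])
E
python3 m1.py
```

```text
red 263 [0.4206 0.2103] [0.0785 0.0797] 82.7 [239.3 274.3]
blue 290 [0.5035 0.1994] [0.0662 0.0663] 82.6 [241.2 243.9]
yellow 220 [0.5877 0.1899] [0.0782 0.0784] 83.2 [240.2 219.8]Traceback (most recent call last):
  File "m1.py", line 5, in <module>
    pts,a=mat(s,c,(210,165,275,295))
          ~~~^^^^^^^^^^^^^^^^^^^^^^^
  File "h.py", line 20, in mat
    m,a=big(m&k); pts=np.argwhere(m)[:,::-1].astype(np.float32); return pts,a
        ~~~^^^^^
  File "h.py", line 14, in big
    n,l,st,c=cv2.connectedComponentsWithStats(m.astype(np.uint8)); i=1+np.argmax(st[1:,4]); return l==i,st[i,4]
                                                                       ~~~~~~~~~^^^^^^^^^^
    return _wrapfunc(a, 'argmax', axis=axis, out=out, **kwds)
    return bound(*args, **kwds)
ValueError: attempt to get argmax of an empty sequence
```

```bash
sed -i 's/"green":((45,80),)/"green":((45,85),)/; s/>150)&(h\[:,:,2\]>50)/>110)\&(h[:,:,2]>40)/' h.py; python3 m1.py
```

```text
red 389 [0.4214 0.21  ] [0.0811 0.0823] 82.9 [237.4 271.3]
blue 430 [0.5038 0.1998] [0.0714 0.0717] 82.8 [240.6 243.3]
yellow 310 [0.5896 0.1896] [0.0803 0.084 ] 82.9 [240.5 218.4]
green 306 [0.6705 0.1789] [0.0753 0.0752] 82.2 [249.1 191. ]
gaps [ 0.2491 -0.0311] 0.25103912003100737
dot? [366 191   4   5  18] [367.5 193.2] [ 0.6683 -0.1925  0.008 ]
dot? [364 218   5   5  18] [366.3 219.9] [ 0.5835 -0.1868  0.008 ]
dot? [363 245   5   5  21] [365. 247.] [ 0.4993 -0.1814  0.008 ]
dot? [362 272   5   5  20] [363.8 274.2] [ 0.4164 -0.1764  0.008 ]
dot? [350 288   5   2   7] [352.4 288.3] [ 0.3739 -0.1414  0.008 ]
dot? [360 289   7   2   8] [363.1 289.1] [ 0.3718 -0.174   0.008 ]
```

View pics/crop1.png

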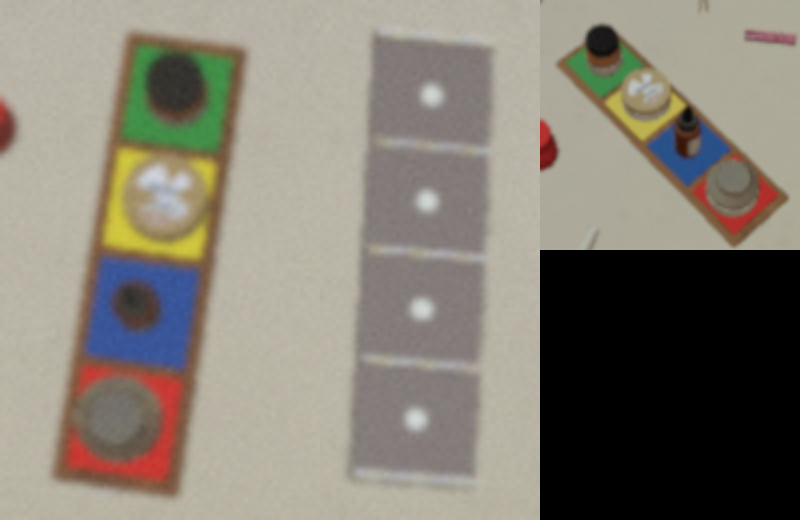

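The crop confirms that the thing on the green mat is the amber jar with a black lid. From near to far the board holds timer, dropper, tin, jar. The mats' red-to-green distance of 251 mm (252 given) and the 84 mm dot spacing check out.

```bash
cat > m2.py <<'E'
from h import *
s=vision.snapshot("top"); q=vision.snapshot("scene")
B=np.array([[.4214,.21],[.6705,.1789]]); c=B.mean(0); e=(B[1]-B[0]); e/=np.linalg.norm(e); n=np.array([-e[1],e[0]])
sc=120/260
for nm,px,z,ps in(("timer",(116,415),.063,(735,177)),("dropper",(129,297),.116,(686,113)),("tin",(166,197),.043,(646,88)),("jar",(176,83),.076,(602,40))):
    uv=(205+px[0]/4-.4,165+px[1]/4-.4); p=plane(s,uv,z)[0]
    o1,d1=ray(s,uv); us=(215+(ps[0]-540)*sc,185+ps[1]*115/250); o2,d2=ray(q,us)
    t=np.linalg.lstsq(np.c_[d1[0],-d2[0]],o2-o1,rcond=None)[0]; x=(o1+t[0]*d1[0]+o2+t[1]*d2[0])/2
    print(nm,np.round(p,4),"board xy",np.round([(p[:2]-c)@e,(p[:2]-c)@n],4),"2view",np.round(x,3))
T=np.array([[.6683,-.1925],[.4164,-.1764]]);print("tray yaw",np.degrees(np.arctan2(-.0161,.2519)),"board yaw",np.degrees(np.arctan2(e[1],e[0])))
for uv in((262,178),(248,165),(275,168)): print("ext",np.round(plane(q,uv,0),3))
o1,d1=ray(s,(318,126));o2,d2=ray(q,(262,75));t=np.linalg.lstsq(np.c_[d1[0],-d2[0]],o2-o1,rcond=None)[0];print("ext top",o1+t[0]*d1[0],o2+t[1]*d2[0])
E
python3 m2.py; python3 -m creep '[0,0,0,10.7, 0,0,0,10.7, 0,0,0,10.7]' 8.78 20
```

```text
timer [0.4247 0.2125 0.063 ] board xy [-0.1225  0.0029] 2view [0.424 0.213 0.056]
dropper [0.5043 0.2019 0.116 ] board xy [-0.0423  0.0022] 2view [0.506 0.203 0.101]
tin [0.5878 0.183  0.043 ] board xy [ 0.043  -0.0062] 2view [0.589 0.184 0.041]
jar [0.6673 0.1765 0.076 ] board xy [ 0.1227 -0.0028] 2view [0.671 0.178 0.065]
tray yaw -3.657042573988654 board yaw -7.116523471917737
ext [[0.728 0.043 0.   ]]
ext [[0.798 0.033 0.   ]]
ext [[ 0.723 -0.014 -0.   ]]
ext top [0.74002761 0.00640747 0.36484616] [0.74087275 0.00691248 0.36513351]
time: 0.72
tcp_pos: [0.2711, -0.5631, 0.3026]
ee_rot: [0.998, -0.059, 0.0, -0.0]
ft_force: [0.4, 0.5, -0.5]
opening: 0.0875
grasp_force: 0.0
```

```bash
cat > d.py <<'E'
# python3 d.py x y z [toolx_yaw_deg] : remaining shift (cm, tool axes) and turn; z = TCP height
import sys; from h import *
from scipy.spatial.transform import Rotation as Ro
o=monitor.get_obs(); M=Ro.from_quat(o["ee_rot"]).as_matrix(); v=[float(a) for a in sys.argv[1:]]
d=M.T@(np.array(v[:3])-o["tcp_pos"])*100; y=np.degrees(np.arctan2(M[1,0],M[0,0]))
print("cm",np.round(d,2),"turn",round(y-v[3],2) if len(v)>3 else "", "t",o["time"], "tilt",np.round(np.degrees(np.arccos(-M[2,2])),2))
E
python3 d.py .425 .2115 .26 -7.1
```

```text
cm [  6.19 -78.73   4.27] turn 0.36 t 0.725 tilt 0.0
```

```bash
python3 -m creep '[1.5,-3,0,0, 1.5,-5.5,0,0, 1.5,-5.5,0,0, 1.5,-5.5,0,0, 0,-5.5,0,0]' >/dev/null; python3 -m creep '[0,-5.5,1,0, 0,-5.5,1,0, 0,-5.5,1,0, 0,-5.5,1,0, 0,-5.5,0,0]'; python3 -m creep '[0,-5.5,0,0, 0,-5.5,0,0, 0,-4,0,0, 0,-2,0,0, 0,0,0,0]'; python3 d.py .425 .2115 .26 -7.1
```

```text
time: 1.98
tcp_pos: [0.3888, -0.0464, 0.2624]
ee_rot: [0.998, -0.056, -0.0, 0.0]
ft_force: [1.1, 0.2, -0.3]
opening: 0.0883
grasp_force: 0.0
time: 2.6
tcp_pos: [0.408, 0.1222, 0.2627]
ee_rot: [0.999, -0.054, 0.0, -0.0]
ft_force: [0.3, -0.6, 0.2]
opening: 0.0877
grasp_force: 0.0
cm [ 0.72 -9.07  0.28] turn 0.88 t 2.6 tilt 0.03
```

```bash
python3 -m creep '[0.7,-3,0,0.9, 0,-3.5,0.3,0, 0,-2.5,0,0, 0,0,0,0, 0,0,0,0]'; python3 d.py .425 .2115 .26 -7.1
python3 - <<'E'
from h import *
s=vision.snapshot("wrist"); cv2.imwrite("pics/w1.png",s["color"][:,:,::-1]); print(s["extrinsics"].round(3))
print(proj(s,[[.4247,.2125,.063],[.4214,.21,.014],[.5043,.2019,.116]]).round(0))
E
```

```text
time: 3.22
tcp_pos: [0.4261, 0.2077, 0.2594]
ee_rot: [0.998, -0.064, -0.0, 0.001]
ft_force: [0.4, 0.0, -0.3]
opening: 0.0875
grasp_force: 0.0
cm [-0.15 -0.37 -0.06] turn -0.27 t 3.225 tilt 0.07
[[-0.127  0.957  0.262  0.496]
 [-0.992 -0.123 -0.032  0.199]
 [ 0.001 -0.264  0.965  0.341]
 [ 0.     0.     0.     1.   ]]
[[276. 204.]
 [280. 194.]
 [275. 103.]]
```

View pics/w1.png

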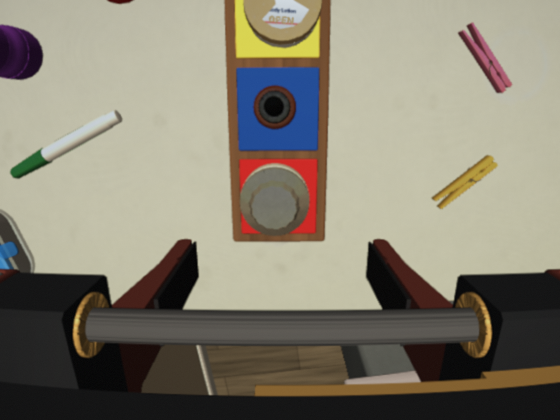

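The wrist view has the timer dial at (275,203), as predicted at (276,204), and the dropper tip at (275,106). I'll descend on the timer.

```bash
python3 -m creep '[-0.15,-0.35,3,0, 0,0,4,0, 0,0,4,0, 0,0,3,0, 0,0,0,0]'; python3 d.py .425 .2115 .098 -7.1
```

```text
time: 3.9
tcp_pos: [0.424, 0.2113, 0.1182]
ee_rot: [0.998, -0.064, -0.002, 0.001]
ft_force: [-0.3, 0.2, 0.3]
opening: 0.088
grasp_force: 0.0
cm [ 0.1  -0.04  2.02] turn -0.25 t 3.9 tilt 0.25
```

```bash
python3 -m creep '[0.1,0,1.2,0, 0,0,0.8,0, 0,0,0,0, 0,0,0,0]'; python3 -m creep '[0,0,0,0, 0,0,0,0, 0,0,0,0, 0,0,0,0, 0,0,0,0]' 5 25;  python3 d.py .425 .2115 .098 -7.1
```

```text
time: 4.4
tcp_pos: [0.4261, 0.2131, 0.1]
ee_rot: [0.998, -0.064, 0.0, -0.0]
ft_force: [-0.4, 0.3, 0.2]
opening: 0.0877
grasp_force: 0.0
time: 5.03
tcp_pos: [0.426, 0.2131, 0.0998]
ee_rot: [0.998, -0.063, 0.0, -0.0]
ft_force: [-0.8, -0.0, 2.5]
opening: 0.0644
grasp_force: 25.0
cm [-0.08  0.17  0.18] turn -0.18 t 5.025 tilt 0.02
```

```bash
python3 -m creep '[0,0,-2,0, 0,0,-4,0, 0,0,-5,0, 0,0,-1,0, 0,0,0,0]'; python3 d.py .6683 -.1925 .22 -3.7
```

```text
time: 5.65
tcp_pos: [0.426, 0.2127, 0.2196]
ee_rot: [0.998, -0.064, 0.0, 0.0]
ft_force: [0.3, 0.2, -0.8]
opening: 0.0647
grasp_force: 25.0
cm [ 2.919e+01  3.711e+01 -2.000e-02] turn -3.61 t 5.65 tilt 0.05
```

```bash
python3 -m creep '[0,2,0,0, 1,4,0,0, 2,4,0,0, 2,4,0,0, 2,4,0,0]'; python3 -m creep '[2,4,0,-1, 3,4,0,-1, 3,4,0,-1, 3,3,0,-0.6, 2,2,0,0]'; python3 d.py .6683 -.1925 .22 -3.7
```

```text
time: 6.28
tcp_pos: [0.4719, 0.024, 0.2176]
ee_rot: [0.998, -0.063, -0.002, 0.0]
ft_force: [-0.2, -0.5, -0.7]
opening: 0.0643
grasp_force: 25.0
time: 6.9
tcp_pos: [0.5851, -0.1577, 0.2167]
ee_rot: [0.999, -0.033, -0.002, -0.0]
ft_force: [-0.4, 1.2, -1.7]
opening: 0.0641
grasp_force: 25.0
cm [ 8.53  2.92 -0.37] turn -0.08 t 6.9 tilt 0.22
```

```bash
python3 -m creep '[0,0,0,0]'; python3 d.py .6683 -.1925 .22 -3.7
```

```text
time: 7.02
tcp_pos: [0.585, -0.1577, 0.2166]
ee_rot: [0.999, -0.034, -0.002, -0.0]
ft_force: [-0.6, 0.8, -1.2]
opening: 0.0645
grasp_force: 25.0
cm [ 8.55  2.92 -0.38] turn -0.15 t 7.025 tilt 0.21
```

```bash
python3 -m creep '[3,1,0,0, 3,1,0,0, 2,0.9,0,0, 0.6,0,0,0, 0,0,0,0]'; python3 -m creep '[0,0,3,0, 0,0,3,0, 0,0,2,0, 0,0,1,0, 0,0,0,0]'; python3 d.py .669 -.1925 .0945 -3.7
```

```text
time: 7.65
tcp_pos: [0.6686, -0.1888, 0.2184]
ee_rot: [1.0, -0.032, -0.001, -0.0]
ft_force: [-0.5, 0.2, -1.3]
opening: 0.0647
grasp_force: 25.0
time: 8.28
tcp_pos: [0.669, -0.1899, 0.1294]
ee_rot: [0.999, -0.032, -0.0, -0.0]
ft_force: [-0.4, -0.1, -0.8]
opening: 0.0643
grasp_force: 25.0
cm [0.02 0.26 3.49] turn 0.03 t 8.275 tilt 0.04
```

```bash
python3 -m creep '[0,0.25,2,0, 0,0,1,0, 0,0,0.4,0, 0,0,0,0, 0,0,0,0]'; python3 d.py .669 -.1925 .0945 -3.7
```

```text
time: 8.9
tcp_pos: [0.6694, -0.1926, 0.0961]
ee_rot: [0.999, -0.032, 0.0, 0.0]
ft_force: [0.0, 0.3, -0.3]
opening: 0.0648
grasp_force: 25.0
cm [-0.04 -0.01  0.16] turn 0.02 t 8.9 tilt 0.04
```

```bash
python3 -m creep '[0,0,0.15,0, 0,0,0,0]'; python3 -m creep '[0,0,0,0, 0,0,0,0, 0,0,0,0, 0,0,0,0, 0,0,0,0]' 8.78; python3 -m creep '[0,0,-2,0, 0,0,-3,0, 0,0,-4,0, 0,0,-4,0, 0,0,0,0]'; python3 d.py .505 .202 .26 -7.1
```

```text
time: 9.15
tcp_pos: [0.6691, -0.1926, 0.0943]
ee_rot: [0.999, -0.032, 0.0, 0.0]
ft_force: [0.0, 0.7, -0.6]
opening: 0.0645
grasp_force: 25.0
time: 9.78
tcp_pos: [0.6691, -0.1927, 0.0942]
ee_rot: [0.999, -0.032, 0.0, 0.0]
ft_force: [-0.1, -0.6, 0.5]
opening: 0.0877
grasp_force: 0.0
time: 10.4
tcp_pos: [0.671, -0.1929, 0.23]
ee_rot: [0.999, -0.032, 0.004, 0.001]
ft_force: [0.5, -0.1, -0.0]
opening: 0.0882
grasp_force: 0.0
cm [-19.08 -38.34  -3.21] turn 3.41 t 10.4 tilt 0.48
```

```bash
python3 -m creep '[-4,0,-1,0, -4,-3,-1,0, -4,-4,-1,1, -3,-5,0,1, -2,-5,0,1.4]'; python3 -m creep '[-2,-5,0,0, 0,-5,0,0, 0,-5,0,0, 0,-4,0,0, 0,0,0,0]'; python3 d.py .505 .202 .26 -7.1
```

```text
time: 11.02
tcp_pos: [0.5115, -0.01, 0.2547]
ee_rot: [0.998, -0.063, 0.0, 0.0]
ft_force: [0.4, -0.1, 0.2]
opening: 0.0878
grasp_force: 0.0
time: 11.65
tcp_pos: [0.5159, 0.1836, 0.2543]
ee_rot: [0.998, -0.059, -0.0, -0.001]
ft_force: [0.2, -0.7, 0.4]
opening: 0.0876
grasp_force: 0.0
cm [-1.3  -1.7  -0.57] turn 0.33 t 11.65 tilt 0.1
```

Align, then check timer placement and dropper position with one look each.

```bash
python3 -m creep '[-1.3,-1.6,-0.4,0.3, 0,0,0,0, 0,0,0,0]'; python3 d.py .505 .202 .131 -7.1
python3 - <<'E'
from h import *
s=vision.snapshot("wrist"); t=vision.snapshot("top")
print(proj(s,[[.5043,.2019,.116],[.5043,.2019,.079]]).round(0), proj(t,[[.6683,-.1925,.057]]).round(0))
o=np.zeros((420,800,3),np.uint8);o[:,:560]=s["color"]; o[:,560:]=cv2.resize(t["color"][165:270,337:397],(240,420)); cv2.imwrite("pics/w2.png",o[:,:,::-1])
E
```

```text
time: 12.02
tcp_pos: [0.5061, 0.1959, 0.2581]
ee_rot: [0.998, -0.065, 0.0, 0.0]
ft_force: [-0.1, -0.2, -0.2]
opening: 0.0875
grasp_force: 0.0
cm [-0.19 -0.6  12.71] turn -0.35 t 12.025 tilt 0.05
[[273. 225.]
 [274. 210.]] [[371. 190.]]
```

View pics/w2.png

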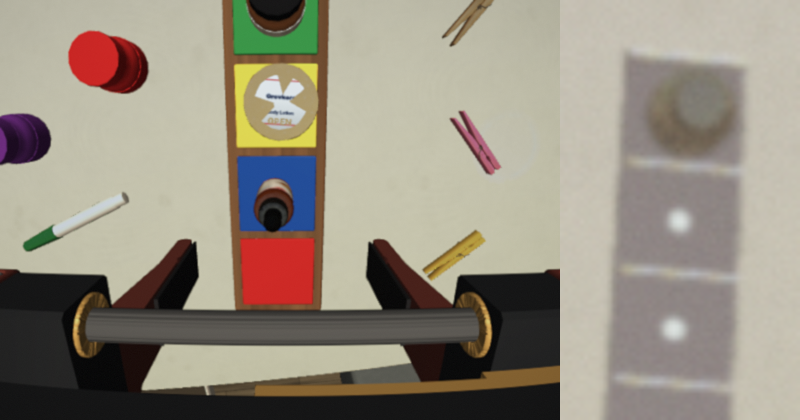

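The wrist view shows the dropper tip at about (272,220), within 3 mm of the prediction. On the right, the timer stands in the far bay with its dial at about (372,189), predicted (371,190). I'll descend on the dropper.

```bash
python3 -m creep '[0,-0.6,2,-0.3, 0,0,3,0, 0,0,3,0, 0,0,2.5,0, 0,0,0,0]'; python3 d.py .506 .202 .128 -7.1
```

```text
time: 12.75
tcp_pos: [0.5058, 0.2021, 0.1515]
ee_rot: [0.998, -0.062, -0.002, 0.001]
ft_force: [0.1, -0.0, 0.5]
opening: 0.088
grasp_force: 0.0
cm [0.03 0.   2.35] turn -0.03 t 12.75 tilt 0.22
```

```bash
python3 -m creep '[0,0,1.3,0, 0,0,1,0, 0,0,0,0, 0,0,0,0]'; python3 -m creep '[0,0,0,0, 0,0,0,0, 0,0,0,0, 0,0,0,0, 0,0,0,0]' 5 15; python3 -m creep '[0,0,0,0, 0,0,0,0, 0,0,0,0, 0,0,0,0, 0,0,0,0]' 2 15;  python3 d.py .506 .202 .128 -7.1
```

```text
time: 13.25
tcp_pos: [0.5067, 0.2035, 0.1305]
ee_rot: [0.998, -0.062, 0.0, -0.0]
ft_force: [0.7, 0.7, 0.3]
opening: 0.0882
grasp_force: 0.0
time: 13.88
tcp_pos: [0.5065, 0.2034, 0.1302]
ee_rot: [0.998, -0.062, 0.0, 0.0]
ft_force: [-0.6, 0.2, -0.7]
opening: 0.0502
grasp_force: 0.0
time: 14.5
tcp_pos: [0.5065, 0.2034, 0.1301]
ee_rot: [0.998, -0.062, -0.0, 0.0]
ft_force: [-0.0, -0.8, -0.4]
opening: 0.0318
grasp_force: 15.0
cm [-0.03  0.14  0.21] turn 0.01 t 14.5 tilt 0.01
```

```bash
python3 -m creep '[0,0,-1,0, 0,0,-3,0, 0,0,-3,0, 0,0,-2,0, 0,0,0,0]'; python3 -m creep '[0,2,0,0, 0,3,0,0, 1,4,0,0, 1,4,0,0, 1,4,0,0]';python3 -m creep '[1,4,0,-1, 1,4,0,-1, 1,4,0,-1, 1,3,0,-0.5, 1,2,0,0]'; python3 -m creep '[0,0,0,0, 0,0,0,0]'; python3 d.py .584 -.1868 .22 -3.7
```

```text
time: 15.12
tcp_pos: [0.5072, 0.2038, 0.2221]
ee_rot: [0.998, -0.062, 0.002, -0.001]
ft_force: [-0.0, 0.3, -0.7]
opening: 0.032
grasp_force: 15.0
time: 15.75
tcp_pos: [0.5142, 0.0281, 0.219]
ee_rot: [0.998, -0.062, -0.001, 0.0]
ft_force: [0.7, -0.7, -0.3]
opening: 0.0321
grasp_force: 15.0
time: 16.38
tcp_pos: [0.5478, -0.1456, 0.219]
ee_rot: [0.999, -0.033, -0.001, 0.0]
ft_force: [0.1, -0.1, -0.8]
opening: 0.032
grasp_force: 15.0
time: 16.62
tcp_pos: [0.5486, -0.1413, 0.2198]
ee_rot: [1.0, -0.031, -0.0, -0.0]
ft_force: [-0.1, 0.1, -2.0]
opening: 0.0323
grasp_force: 15.0
cm [ 3.81  4.32 -0.03] turn 0.19 t 16.625 tilt 0.07
```

```bash
python3 -m creep '[2,2,0,0.2, 1.8,2,0,0, 0,0.3,1,0, 0,0,3,0, 0,0,2,0]'; python3 -m creep '[0,0,1.5,0, 0,0,0,0, 0,0,0,0]'; python3 d.py .584 -.1868 .1247 -3.7
```

```text
time: 17.25
tcp_pos: [0.583, -0.1861, 0.1584]
ee_rot: [0.999, -0.032, -0.001, -0.001]
ft_force: [0.1, -0.2, -0.2]
opening: 0.0323
grasp_force: 15.0
time: 17.62
tcp_pos: [0.5846, -0.188, 0.1458]
ee_rot: [0.999, -0.033, 0.0, 0.0]
ft_force: [0.1, 0.2, -0.1]
opening: 0.032
grasp_force: 15.0
cm [-0.07 -0.12  2.11] turn -0.08 t 17.625 tilt 0.06
```

```bash
python3 -m creep '[0,-0.1,1.2,0, 0,0,0.7,0, 0,0,0.2,0, 0,0,0,0, 0,0,0,0]'; python3 d.py .584 -.1868 .1245 -3.7
```

```text
time: 18.25
tcp_pos: [0.5842, -0.1871, 0.1241]
ee_rot: [0.999, -0.033, 0.0, -0.0]
ft_force: [-1.0, 0.8, 0.5]
opening: 0.0321
grasp_force: 15.0
cm [-0.03 -0.03 -0.04] turn -0.09 t 18.25 tilt 0.0
```

```bash
python3 -m creep '[0,0,0,0, 0,0,0,0, 0,0,0,0, 0,0,0,0, 0,0,0,0]' 8.78;python3 -m creep '[0,0,0,0, 0,0,0,0]'; python3 -m creep '[0,0,-2,0, 0,0,-3,0, 0,0,-4,0, 0,0,-4,0, 0,0,0,0]'; python3 d.py .5885 .1835 .26 -7.1
```

```text
time: 18.88
tcp_pos: [0.5842, -0.1871, 0.1242]
ee_rot: [0.999, -0.033, 0.0, 0.0]
ft_force: [0.1, 0.0, -0.4]
opening: 0.0785
grasp_force: 0.0
time: 19.12
tcp_pos: [0.5842, -0.1871, 0.1241]
ee_rot: [0.999, -0.033, -0.0, -0.0]
ft_force: [1.1, -0.7, 0.0]
opening: 0.088
grasp_force: 0.0
time: 19.75
tcp_pos: [0.5859, -0.1873, 0.2593]
ee_rot: [0.999, -0.033, 0.004, 0.001]
ft_force: [-0.9, 0.7, -0.8]
opening: 0.088
grasp_force: 0.0
cm [ -2.19 -37.01  -0.15] turn 3.31 t 19.75 tilt 0.44
```

```bash
python3 -m creep '[0,-2,0,0, -1,-4,0,1, -1,-5,0,1, 0,-5,0,1.3, 0,-5,0,0]'; python3 -m creep '[0,-5,0,0, 0,-5,0,0, 0,-4,0,0, 0,-2.5,0,0, 0,0,0,0]'; python3 d.py .5885 .1835 .26 -7.1
```

```text
time: 20.38
tcp_pos: [0.5825, 0.0265, 0.2532]
ee_rot: [0.998, -0.061, -0.001, -0.0]
ft_force: [0.5, -1.0, 0.2]
opening: 0.0877
grasp_force: 0.0
time: 21.0
tcp_pos: [0.6022, 0.191, 0.253]
ee_rot: [0.998, -0.059, -0.001, -0.0]
ft_force: [0.3, -0.7, -0.4]
opening: 0.0875
grasp_force: 0.0
cm [-1.27  0.91 -0.7 ] turn 0.32 t 21.0 tilt 0.16
```

```bash
python3 -m creep '[-1.3,0.9,0,0.3, 0,0,2,0, 0,0,3,0, 0,0,0,0, 0,0,0,0]'; python3 d.py .5885 .1835 .098 -7.1
python3 - <<'E'
from h import *
s=vision.snapshot("wrist"); t=vision.snapshot("top")
print(proj(s,[[.5878,.183,.043],[.6673,.1765,.076]]).round(0), proj(t,[[.5835,-.1868,.110],[.5835,-.1868,.008]]).round(0))
o=np.zeros((420,800,3),np.uint8);o[:,:560]=s["color"]; o[:,560:]=cv2.resize(t["color"][165:270,337:397],(240,420)); cv2.imwrite("pics/w3.png",o[:,:,::-1])
E
```

```text
time: 21.62
tcp_pos: [0.59, 0.1795, 0.2048]
ee_rot: [0.998, -0.065, 0.0, 0.0]
ft_force: [-0.3, 0.1, -0.5]
opening: 0.0876
grasp_force: 0.0
cm [-0.2  -0.37 10.68] turn -0.32 t 21.625 tilt 0.01
[[277. 217.]
 [270. 105.]] [[375. 214.]
 [366. 220.]]
```

View pics/w3.png

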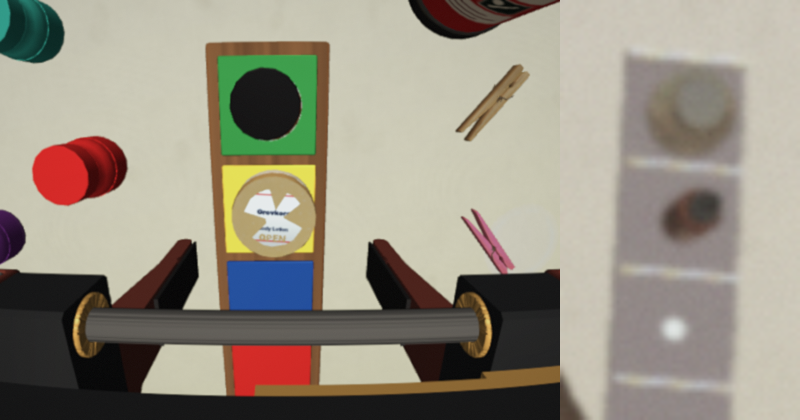

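The tin lid is at (274,214) and the jar lid at (265,104), both within 3 mm of the predictions (I'll shift y by +2 and +3 mm). The dropper stands upright in bay 3, with its tip at about (374,215) in the top view.

```bash
python3 -m creep '[0,-0.5,3,-0.3, 0,0,3,0, 0,0,2.5,0, 0,0,0,0, 0,0,0,0]'; python3 d.py .590 .185 .098 -7.1
```

```text
time: 22.35
tcp_pos: [0.5913, 0.1852, 0.1206]
ee_rot: [0.998, -0.062, 0.001, -0.0]
ft_force: [0.7, -0.3, -0.7]
opening: 0.0874
grasp_force: 0.0
cm [-0.13  0.04  2.26] turn 0.01 t 22.35 tilt 0.11
```

```bash
python3 -m creep '[-0.1,0,1.3,0, 0,0,1,0, 0,0,0,0, 0,0,0,0]'; python3 -m creep '[0,0,0,0, 0,0,0,0, 0,0,0,0, 0,0,0,0, 0,0,0,0]' 5 25;  python3 d.py .590 .185 .098 -7.1
```

```text
time: 22.85
tcp_pos: [0.5896, 0.185, 0.0961]
ee_rot: [0.998, -0.062, -0.0, 0.0]
ft_force: [0.4, 0.6, 0.7]
opening: 0.088
grasp_force: 0.0
time: 23.48
tcp_pos: [0.5897, 0.185, 0.0963]
ee_rot: [0.998, -0.062, 0.0, -0.0]
ft_force: [-0.5, -1.0, 1.8]
opening: 0.0641
grasp_force: 25.0
cm [ 0.03 -0.   -0.17] turn 0.01 t 23.475 tilt 0.02
```

```bash
python3 -m creep '[0,0,-2,0, 0,0,-4,0, 0,0,-4,0, -1,0,-2,0, -2,0,0,0]'; python3 -m creep '[-3,2,0,0, -3,4,0,0, -2,4,0,0, -2,4,0,0, -1,4,0,0]';python3 -m creep '[0,4,0,-1, 0,4,0,-1, 0,4,0,-1, 0,3,0,-0.4, 0,2,0,0]'; python3 -m creep '[0,0,0,0, 0,0,0,0]'; python3 d.py .4993 -.1814 .20 -3.7
```

```text
time: 24.1
tcp_pos: [0.5599, 0.1889, 0.2182]
ee_rot: [0.998, -0.062, 0.002, -0.001]
ft_force: [-0.0, 0.6, -0.6]
opening: 0.0642
grasp_force: 25.0
time: 24.72
tcp_pos: [0.4262, 0.0227, 0.2161]
ee_rot: [0.998, -0.061, -0.0, 0.0]
ft_force: [0.7, -1.1, 0.3]
opening: 0.0638
grasp_force: 25.0
time: 25.35
tcp_pos: [0.4111, -0.1466, 0.2161]
ee_rot: [0.999, -0.033, -0.0, 0.0]
ft_force: [-0.2, 0.4, -1.0]
opening: 0.0642
grasp_force: 25.0
time: 25.6
tcp_pos: [0.412, -0.1445, 0.2161]
ee_rot: [0.999, -0.032, -0.0, -0.0]
ft_force: [-0.9, 0.4, 0.0]
opening: 0.0643
grasp_force: 25.0
cm [8.94 3.13 1.61] turn 0.06 t 25.6 tilt 0.03
```

```bash
python3 -m creep '[3,1,0,0, 3,1,0,0, 2.5,1,0,0, 0.4,0.2,0,0, 0,0,0,0]'; python3 -m creep '[0,0,3,0, 0,0,4,0, 0,0,2,0, 0,0,0,0, 0,0,0,0]'; python3 d.py .4993 -.1814 .0903 -3.7
```

```text
time: 26.22
tcp_pos: [0.4986, -0.1821, 0.2158]
ee_rot: [1.0, -0.032, -0.001, -0.0]
ft_force: [0.4, 0.4, -0.5]
opening: 0.064
grasp_force: 25.0
time: 26.85
tcp_pos: [0.4991, -0.183, 0.1271]
ee_rot: [0.999, -0.032, 0.0, 0.0]
ft_force: [0.1, 0.2, -0.9]
opening: 0.064
grasp_force: 25.0
cm [ 0.   -0.16  3.68] turn 0.03 t 26.85 tilt 0.05
```

```bash
python3 -m creep '[0,-0.1,2,0, 0,0,1,0, 0,0,0.4,0, 0,0,0,0, 0,0,0,0]'; python3 d.py .4993 -.1814 .0903 -3.7
```

```text
time: 27.48
tcp_pos: [0.4994, -0.1824, 0.0926]
ee_rot: [0.999, -0.032, 0.0, 0.0]
ft_force: [0.2, -0.7, -0.4]
opening: 0.0641
grasp_force: 25.0
cm [-0.02 -0.09  0.23] turn 0.01 t 27.475 tilt 0.04
```

```bash
python3 -m creep '[0,-0.05,0.2,0, 0,0,0,0]'; python3 -m creep '[0,0,0,0, 0,0,0,0, 0,0,0,0, 0,0,0,0, 0,0,0,0]' 8.78; python3 -m creep '[0,0,-2,0, 0,0,-4,0, 0,0,-5,0, 0,0,-5,0, 0,0,0,0]'; python3 d.py .6685 .179 .25 -7.1
```

```text
time: 27.72
tcp_pos: [0.4994, -0.1818, 0.0903]
ee_rot: [0.999, -0.032, 0.0, 0.0]
ft_force: [0.2, 0.2, -0.5]
opening: 0.0641
grasp_force: 25.0
time: 28.35
tcp_pos: [0.4991, -0.1817, 0.0901]
ee_rot: [0.999, -0.032, -0.0, 0.0]
ft_force: [-0.0, 0.1, -1.4]
opening: 0.0879
grasp_force: 0.0
time: 28.98
tcp_pos: [0.5009, -0.1822, 0.2541]
ee_rot: [0.999, -0.032, 0.004, 0.001]
ft_force: [0.6, 0.1, -0.2]
opening: 0.0877
grasp_force: 0.0
cm [ 14.39 -37.13   0.44] turn 3.4 t 28.975 tilt 0.43
```

```bash
python3 -m creep '[0,-3,0,1, 0,-5,0,1, 0,-5,0,1.3, 0,-5,0,0, 0,-5,0,0]'; python3 -m creep '[0,-5,0,0, 0,-5,0,0, 1,-4,0,0, 3,-2.5,0,0, 0,0,0,0]'; python3 d.py .6685 .179 .25 -7.1
```

```text
time: 29.6
tcp_pos: [0.5218, 0.0484, 0.249]
ee_rot: [0.998, -0.061, -0.001, 0.0]
ft_force: [0.7, -0.6, -0.1]
opening: 0.0876
grasp_force: 0.0
time: 30.22
tcp_pos: [0.5826, 0.2076, 0.2482]
ee_rot: [0.998, -0.06, -0.001, -0.0]
ft_force: [-1.1, -0.9, -0.6]
opening: 0.0875
grasp_force: 0.0
cm [ 8.87  1.81 -0.2 ] turn 0.22 t 30.225 tilt 0.11
```

```bash
python3 -m creep '[3,0.6,0,0.2, 3,0.6,0,0, 2.5,0.6,0,0, 0,0,2,0, 0,0,0,0]'; python3 d.py .6685 .179 .105 -7.1;  python3 - <<'E'
from h import *
s=vision.snapshot("wrist"); t=vision.snapshot("top")
print(proj(s,[[.6685,.179,.076]]).round(0), proj(t,[[.4993,-.1814,.037]]).round(0))
o=np.zeros((420,800,3),np.uint8);o[:,:560]=s["color"]; o[:,560:]=cv2.resize(t["color"][165:291,337:397],(200,420))[:, :].repeat(1,1) if 0 else cv2.resize(t["color"][165:291,325:397],(240,420)); cv2.imwrite("pics/w4.png",o[:,:,::-1])
E
```

```text
time: 30.85
tcp_pos: [0.6617, 0.1771, 0.2268]
ee_rot: [0.998, -0.062, -0.003, 0.001]
ft_force: [-0.7, 0.1, -0.5]
opening: 0.0874
grasp_force: 0.0
cm [ 0.72 -0.3  12.17] turn -0.06 t 30.85 tilt 0.34
[[277. 208.]] [[367. 246.]]
```

View pics/w4.png

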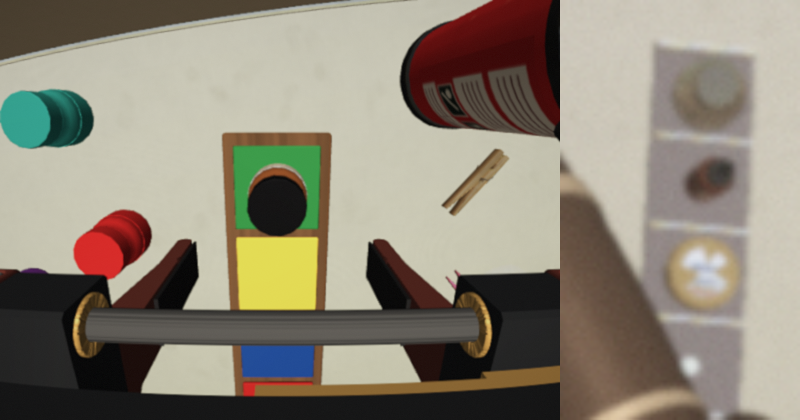

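The jar lid is at (277,205), predicted (277,208). The tin stands in bay 2, the dropper and timer are undisturbed, and the extinguisher is well clear. I'll descend on the jar.

```bash
python3 -m creep '[0.75,-0.3,3,0, 0,0,3,0, 0,0,2.5,0, 0,0,1.2,0, 0,0,0,0]'; python3 d.py .669 .179 .105 -7.1
```

```text
time: 31.58
tcp_pos: [0.6715, 0.1799, 0.133]
ee_rot: [0.998, -0.062, -0.0, 0.0]
ft_force: [-0.0, -0.2, -0.5]
opening: 0.0881
grasp_force: 0.0
cm [-0.23  0.12  2.8 ] turn -0.05 t 31.575 tilt 0.05
```

```bash
python3 -m creep '[-0.2,0.1,1.5,0, 0,0,1.3,0, 0,0,0,0, 0,0,0,0]'; python3 -m creep '[0,0,0,0, 0,0,0,0, 0,0,0,0, 0,0,0,0, 0,0,0,0]' 4 22;  python3 d.py .669 .179 .105 -7.1
```

```text
time: 32.08
tcp_pos: [0.67, 0.1789, 0.1052]
ee_rot: [0.998, -0.063, 0.0, -0.0]
ft_force: [0.3, 0.9, 0.8]
opening: 0.0879
grasp_force: 0.0
time: 32.7
tcp_pos: [0.6699, 0.1789, 0.1052]
ee_rot: [0.998, -0.063, 0.0, -0.0]
ft_force: [0.1, -0.9, -0.3]
opening: 0.0474
grasp_force: 22.0
cm [-0.09  0.    0.02] turn -0.08 t 32.7 tilt 0.0
```

```bash
python3 -m creep '[0,0,-2,0, 0,0,-4,0, 0,0,-4,0, -2,0,-1,0, -3,0,0,0]'; python3 -m creep '[-4,0,0,0, -4,0,0,0, -4,2,0,0, -3,4,0,0, -2,4,0,0]';python3 -m creep '[0,4,0,-1, 0,4,0,-1, 0,4,0,-1, 0,3,0,-0.4, 0,2,0,0]'; python3 -m creep '[0,0,0,0, 0,0,0,0]'; python3 d.py .417 -.1764 .20 -3.7
```

```text
time: 33.33
tcp_pos: [0.6208, 0.1852, 0.2179]
ee_rot: [0.998, -0.063, 0.002, -0.001]
ft_force: [-0.0, -0.4, -1.7]
opening: 0.0474
grasp_force: 22.0
time: 33.95
tcp_pos: [0.4377, 0.1067, 0.2163]
ee_rot: [0.998, -0.062, 0.001, 0.0]
ft_force: [0.7, 0.0, -0.8]
opening: 0.0473
grasp_force: 22.0
time: 34.58
tcp_pos: [0.4227, -0.0634, 0.2164]
ee_rot: [0.999, -0.034, 0.001, 0.0]
ft_force: [-0.4, 1.1, -1.0]
opening: 0.0474
grasp_force: 22.0
time: 34.83
tcp_pos: [0.4229, -0.0612, 0.2158]
ee_rot: [0.999, -0.033, 0.001, -0.0]
ft_force: [1.1, 0.6, -1.3]
opening: 0.0472
grasp_force: 22.0
cm [ 0.16 11.54  1.58] turn -0.05 t 34.825 tilt 0.06
```

```bash
python3 -m creep '[0.2,4,0,0, 0,4,0,0, 0,3.5,0,0, 0,0,0,0, 0,0,0,0]'; python3 -m creep '[0,0,3,0, 0,0,4,0, 0,0,2,0, 0,0,0,0, 0,0,0,0]'; python3 d.py .4165 -.1764 .0992 -3.7
```

```text
time: 35.45
tcp_pos: [0.4174, -0.1755, 0.2152]
ee_rot: [0.999, -0.032, 0.0, -0.0]
ft_force: [0.5, -0.5, -0.9]
opening: 0.0473
grasp_force: 22.0
time: 36.08
tcp_pos: [0.4178, -0.1761, 0.1259]
ee_rot: [0.999, -0.032, 0.001, 0.0]
ft_force: [-0.6, 0.8, -1.2]
opening: 0.0474
grasp_force: 22.0
cm [-0.13  0.04  2.67] turn 0.0 t 36.075 tilt 0.06
```

```bash
python3 -m creep '[-0.1,0,1.5,0, 0,0,0.7,0, 0,0,0.3,0, 0,0,0,0, 0,0,0,0]'; python3 d.py .4165 -.1764 .0992 -3.7
```

```text
time: 36.7
tcp_pos: [0.4162, -0.1769, 0.1003]
ee_rot: [0.999, -0.033, 0.0, 0.0]
ft_force: [-0.0, -1.3, -0.7]
opening: 0.0475
grasp_force: 22.0
cm [ 0.03 -0.05  0.11] turn -0.09 t 36.7 tilt 0.01
```

```bash
python3 -m creep '[0,0,0.1,0, 0,0,0,0]'; python3 -m creep '[0,0,0,0, 0,0,0,0, 0,0,0,0, 0,0,0,0, 0,0,0,0]' 8.78; python3 -m creep '[0,0,-2,0, 0,0,-4,0, 0,0,-5,0, 0,0,-4,0, 0,0,0,0]'; python3 -m creep '[0,-4,0,0, 0,-5,0,0, 0,-5,0,0, 0,-4,0,0, 0,0,0,0]'
python3 - <<'E'
from h import *
t=vision.snapshot("top"); q=vision.snapshot("scene")
print(proj(t,[[.4164,-.1764,.07],[.4164,-.1764,.008]]).round(0))
o=np.zeros((560,800,3),np.uint8);o[:,:320]=cv2.resize(t["color"][165:305,325:405],(320,560)); o[:400,320:]=cv2.resize(q["color"][115:215,295:415],(480,400)); cv2.imwrite("pics/end.png",o[:,:,::-1])
E
```

```text
time: 36.95
tcp_pos: [0.4161, -0.1769, 0.0992]
ee_rot: [0.999, -0.033, 0.0, 0.0]
ft_force: [0.3, -0.2, -0.8]
opening: 0.0474
grasp_force: 22.0
time: 37.58
tcp_pos: [0.4161, -0.1768, 0.0992]
ee_rot: [0.999, -0.033, 0.0, 0.0]
ft_force: [0.0, -0.0, -0.3]
opening: 0.0875
grasp_force: 0.0
time: 38.2
tcp_pos: [0.4174, -0.1773, 0.252]
ee_rot: [0.999, -0.033, 0.003, 0.001]
ft_force: [0.5, 0.9, -0.5]
opening: 0.088
grasp_force: 0.0
time: 38.83
tcp_pos: [0.4275, 0.0056, 0.2483]
ee_rot: [1.0, -0.03, -0.001, -0.0]
ft_force: [-0.3, -0.4, 0.2]
opening: 0.088
grasp_force: 0.0
[[369. 274.]
 [364. 274.]]
```

View pics/end.png

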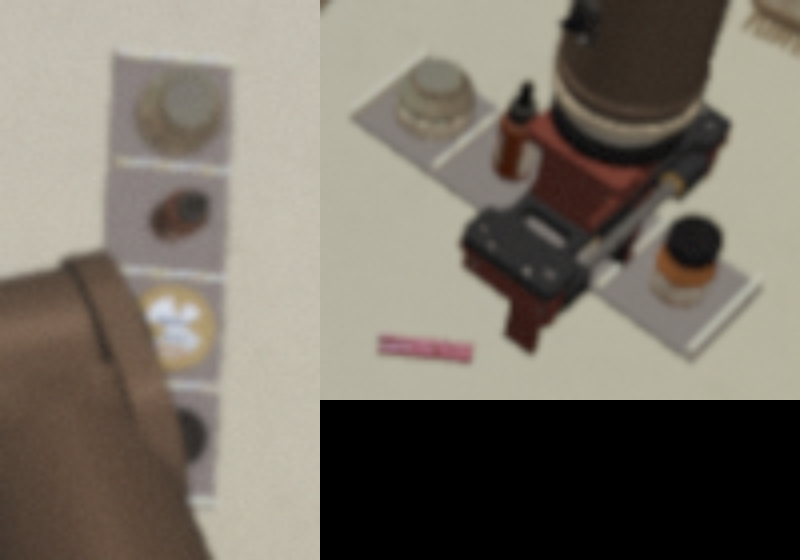

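All four stand upright in their own bays: timer, dropper, tin and jar from far to near, and the arm is clear of them.

```bash
python3 -c "
from station import job
print(job.close_job())"
```

```text
the job is handed in; nothing more can be done
None
```

I moved all four things into the tray in reverse order and handed the job in at about 39 s; from farthest to nearest bay they are timer, dropper, tin, jar, and all stood upright in the last pictures (no verdict came back).

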